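# Close up the drill-bit case

## Task

Close up the open drill-bit case on the workbench using only pushes of the fingertips or the outside of the fingers: first fold the upright bit rack all the way down into the tray, then swing the hinged cover over it until it is fully shut. Do not grasp, lift or shove the case along the bench, and leave the tub, jar, bin and screwdriver where they stand.

Things in the scene. Friction and masses are not known exactly. Their poses are not given: they have to be found in the camera images.
- case: Grey metal drill-bit case: a loose open tray 140 (x) by 150 (y) by 45 mm high, walls 4 mm, about 2 kg, flat on the bench; it slides if pushed level with more than about 10 N. Origin: centre of its underside. x points from its front wall (robot's side) to its far wall, where the cover is hinged; y along the 150 mm side; z up.
- rack (a joint): Angle (rad) of the steel bit rack, a plate 95 mm from hinge to free edge, 125 mm wide, 8 mm thick. 0 = folded flat in the tray (a stop; its upper face then 36 mm above the bench, 9 mm below the rim); pi/2 = upright; at most 1.7. It folds towards the case's +x, away from the robot. Stiff hinge: it stays where it is left; about 0.2 N m moves it.
- rack_hinge (a point): Middle of the rack's hinge line, parallel to the case's y, at x = -58 mm, z = 28 mm in the case's frame. The rack's smooth face, 8 mm off this line, looks to the robot when upright and up when folded; the drill bits sit on the other face.
- rack_edge (a point): Middle of the rack's free edge, 95 mm from its hinge, half-way through its thickness. It is the top edge when the rack is upright.
- cover (a joint): Angle (rad) of the flat grey cover, 140 mm from hinge to free edge, 150 mm wide, 6 mm thick; a steel tab 50 mm wide reaches 9 mm past the free edge. 0 = shut on the rim (a stop); pi/2 = upright; it starts open, leaning back from the robot, at most 1.95. It swings shut towards the robot. Stiff hinge: it stays where it is left; up to 0.4 N m moves it.
- cover_hinge (a point): Middle of the cover's hinge line, parallel to the case's y, at x = +70 mm, z = 45.5 mm in the case's frame. It lies in the cover's inner face; the outer face (the top one when shut, away from the robot when open) is 6 mm from it.
- cover_edge (a point): Middle of the cover's free edge, 140 mm from its hinge, half-way through its thickness. It is the top edge while the cover stands open.
- tub: Bystander: white plastic tub, 84 mm across at the rim, 85 mm high, open at the top. Origin: centre of its underside.
- jar: Bystander: jar with a black lid, 60 mm across, 85 mm high. Origin: centre of its underside.
- bin: Bystander: small red open parts bin 100 by 70 by 50 mm high. Origin: centre of its underside.
- screwdriver: Bystander: screwdriver lying on the bench between the case and the robot, long axis its x. Origin: under its middle.
Things that resemble listed ones, but are neither listed nor needed, are in the scene too. Of the things that look like the case, the largest one is meant.

How it is judged:
By the outcome, as a careful person would: the job done as asked, in the order asked, and still so for the second after the job is handed in, with the robot touching nothing.
It also fails if it takes over 59 s, if anything falls off the work surface, if the arm or the gripper's body presses on something with over 40 N, if the wrist force passes 120 N, or if a joint passes its speed limit or range.

## Robot

A 6-joint arm with a two-finger parallel gripper is mounted at the origin on the work surface. World frame = base frame: x ahead of the robot, y to its left, z up, the work surface at z = 0. Lengths are in mm, angles in rad, forces in N, time in s.
With the tool pointing down it reaches from about 350 to 875 mm from the base axis. Payload 4.2 kg.
Tool frame: the origin (TCP) lies midway between the tips of the shut fingers; the grasp point (between the pads) lies 19 mm behind it (arm.grip_point_offset is the distance from the TCP to the grasp point, in mm); z points along the fingers, x is the direction in which the jaws open and shut, and the axes are right-handed (so a half turn about z gives the same grasp; the last joint's range is limited). The gripper opens to 85 mm and grips with 20 to 120 N. Pads are 22 mm wide; open, the fingers measure 114 mm over their backs; the gripper's body (76 mm by 85 mm) begins 54 mm behind the grasp point. The pads swing forward as they close: fully open they stand 13 mm farther back than shut.
Start: joints at [1.459, 0.385, 0.008, 0, -1.194, -0.259], TCP at [226.443, 582.514, 231.312] pointing down, gripper open.
Joint ranges: [-3.14, 3.14], [-1.21, 2.06], [-1.07, 1.41], [-3.16, 2.05], [-2.99, -0.16], [-3.1, 3.1]. Speed limits (rad/s): [2.79, 2.79, 3.14, 3.14, 3.14, 3.14].

## Interface

Orientations are given as a unit quaternion [x, y, z, w].
In Python, from bench import arm gives the robot as it stands.
- The arm moves only by the tool move_arm, never from a script. Its argument "targets" is a list of rows, each a list of 7 numbers: the shift along the tool's x, y, z in cm, then the turn, a rotation vector about the tool's x, y, z in degrees, then the closure in counts, from 0 (fully open) to 255 (shut). In form: [[x, y, z, wx, wy, wz, grip], ...]. A call has 1 to 20 rows; each row is the pose to reach, as a shift and turn from the pose commanded when the call began, along the tool's axes at that moment; what a row does not reach only later rows make up. A row lasts 1/8 s, in which the tool goes at most 62.5 mm and 10.7 degrees, less where a joint would pass 70% of its speed; a pose out of reach is approached as far as the arm can. A call with a gripper value outside its range is refused whole. The fingers move at their own pace and stop on an object; the grip force is fixed at half the most. Time passes only in rows, so rows that repeat a pose let the fingers close. It gives the time, the measured TCP pose, the force and the opening at its end, in the units of the state.
- arm.read_state(): the state, without advancing time (a new reading comes with each control period).
- arm.get_image(name): name is "scene" or "top" or "wrist"; returns (picture, depth): 400x640x3 uint8, blue, green, red; 400x640 float32, mm along the optical axis (not along the pixel's ray), 0 where there is no reading.
- arm.camera_params(name): a dict with "mtx" (3x3 intrinsics, pixels), "world_to_cam" (4x4, takes a point from world to camera coordinates); the wrist camera has in their place "mount" (4x4, takes a point from camera to tool coordinates, whose origin is the TCP and whose axes are the tool frame's). Camera axes: x right, y down, z forward; pixel columns grow to the right and rows downward; lengths in mm; the calibration is good to about 2 mm. A picture is of the moment at which its call begins: read the wrist's pose just before it. camera_params takes no time and is no camera call.
- arm.job_done(): hands the job in, once; it reports no verdict.
Trained networks look in the newest picture that a camera, given by its name, has taken for a name from the list of things; names that differ only in an ending like _2 or _b are one class to them, and where a whole thing is asked for, a point or a joint stands for the part that bears it (a point fixed in the world has none). Each returns a list of dicts, best first, with "score" (0 to 1); they miss things now and then, are a little off and sometimes report something else, mostly with a low value. They report only what shows in the picture. A call takes as long as a camera call. They do not tell look-alikes from the thing itself.
- arm.search_frame(thing, camera): "bbox" ([left, top, right, bottom] in pixels, round what is visible of it).
- arm.tip_of(thing, camera): "uv" ([column, row] in pixels: a listed point, or the origin of a listed thing).
The state is a dict: "clock": time; "joints": joint angles; "joint_vel": joint speeds; "joint_efforts": joint torques, N m; "position": TCP position; "ee_rot": TCP orientation; "contact_force": force on the tool from outside, world axes, zero at the start; "wrist_torque": the same for the moment, N m; "gripper_width": finger opening in mm.
Only numpy, scipy, OpenCV 4.12 (cv2) and the standard library are available. Lean on these libraries where they do the work, as an engineer would, in place of code of your own. Each camera call takes 0.05 s, during which the arm holds its last target.

## Working session

There is one attempt and no reset: what is moved stays moved. The work goes in short steps, Python scripts to look and compute and a tool call to move; the robot and the scene stay as the last step left them, time stands still between calls to the robot, and variables do not carry over. Pictures are saved under pics/ and viewed, and the job is handed in when it is done.

Besides the shell and the picture viewer there is one more tool, called after ">>>" by a JSON object that holds its "name" and its "arguments", one argument or row to a line. move_arm: Moves the arm, as the interface text tells. Its arguments: {"type":"object","properties":{"targets":{"type":"array","items":{"type":"array","items":{"type":"number"}}}},"required":["targets"]}

```bash
ls; mkdir -p pics
python3 - <<'E'
from bench import arm
import cv2
s=arm.read_state(); print(s)
for n in ("scene","top"):
    im,d=arm.get_image(n); cv2.imwrite(f"pics/{n}0.png",im)
    import numpy as np; np.save(f"{n}0.npy",d)
    print(arm.camera_params(n))
    for t in ("case","rack_hinge","rack_edge","cover_hinge","cover_edge"):
        print(n,t,[( [round(float(v)) for v in r['uv']],round(r['score'],2)) for r in arm.tip_of(t,n)][:4])
E
```

```text
pics
{'clock': 0.0, 'joints': array([ 1.45859745e+00,  3.85556246e-01,  6.59552714e-03, -5.61774655e-04,
       -1.19399201e+00, -2.58589889e-01]), 'joint_vel': array([-0.00142146,  0.00118073, -0.00033442,  0.00046804,  0.00262739,
        0.00027894]), 'joint_efforts': array([-7.44118897e-04, -3.92289019e+01,  1.88392299e+01,  4.18601274e+00,
       -4.79446258e-03, -5.16103981e-06]), 'position': array([226.22667254, 581.97262916, 230.2006027 ]), 'ee_rot': array([-5.64559711e-01,  8.25391484e-01, -6.45507201e-04, -9.02218110e-04]), 'contact_force': array([-0.13469859,  0.34613604, -0.25634852]), 'wrist_torque': array([0.01200641, 0.02689719, 0.0212381 ]), 'gripper_width': 85.32637398900621}
{'mtx': array([[506.46936047,   0.        , 317.36376828],
       [  0.        , 506.46936047, 198.36806579],
       [  0.        ,   0.        ,   1.        ]]), 'world_to_cam': array([[-3.83884682e-01,  9.23313379e-01,  1.11783470e-02,
         1.04595913e+02],
       [ 5.38767929e-01,  2.33801527e-01, -8.09361455e-01,
        -2.56122742e+02],
       [-7.49907774e-01, -3.04678930e-01, -5.8720
[... 541 characters left out ...]
0.        ,   1.        ]]), 'world_to_cam': array([[ 1.36708035e-01, -9.90607653e-01, -2.71858127e-03,
         4.58105859e+01],
       [-9.70245393e-01, -1.33343329e-01, -2.02097586e-01,
         5.24093460e+02],
       [ 1.99836911e-01,  3.02660547e-02, -9.79361616e-01,
         9.87005652e+02],
       [ 0.00000000e+00,  0.00000000e+00,  0.00000000e+00,
         1.00000000e+00]])}
top case [([309, 203], 0.85), ([228, 303], 0.75), ([404, 258], 0.69)]
top rack_hinge [([321, 223], 0.84)]
top rack_edge [([318, 218], 0.59)]
top cover_hinge [([437, 260], 0.87), ([249, 306], 0.81), ([293, 178], 0.56), ([309, 204], 0.28)]
top cover_edge [([388, 258], 0.98), ([283, 145], 0.94), ([207, 303], 0.94)]
```

View pics/scene0.png

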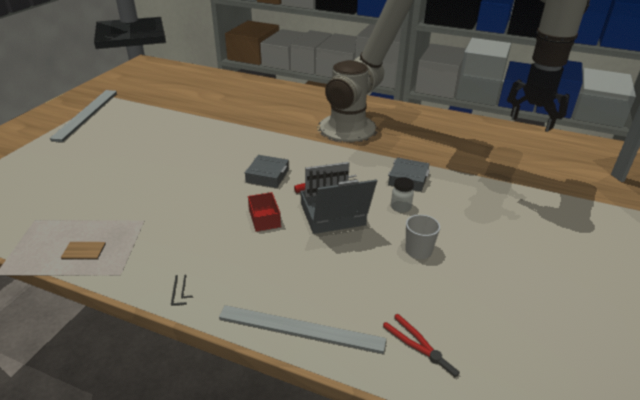

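View pics/top0.png

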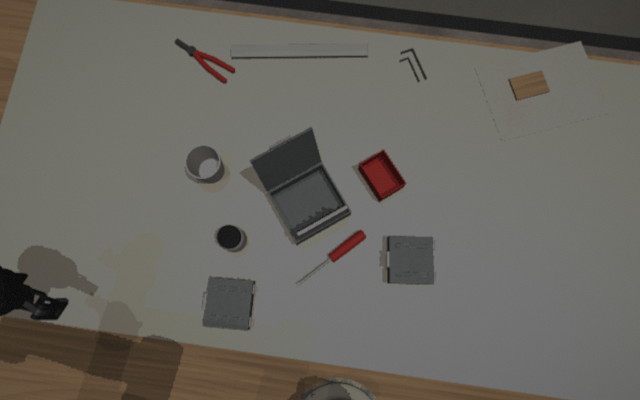

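The top view shows the open case at about (309,203), its cover leaning back to about (283,145) and the rack upright near (320,220). The tub is at (205,164), jar at (230,237), bin at (382,176) and screwdriver at (332,257). Next I'll compute positions.

```bash
cat > h.py <<'E'
from bench import arm
import numpy as np, cv2
def cloud(n,d):
    p=arm.camera_params(n); K=p['mtx']; T=np.linalg.inv(p['world_to_cam'])
    v,u=np.mgrid[0:400,0:640]
    P=np.stack([(u-K[0,2])/K[0,0]*d,(v-K[1,2])/K[1,1]*d,d],-1)
    W=P@T[:3,:3].T+T[:3,3]; W[d<=0]=np.nan
    return W
def ray(n,uv,z):
    p=arm.camera_params(n); K=p['mtx']; T=np.linalg.inv(p['world_to_cam'])
    r=T[:3,:3]@np.array([(uv[0]-K[0,2])/K[0,0],(uv[1]-K[1,2])/K[1,1],1.]); o=T[:3,3]
    return o+r*(z-o[2])/r[2]
def proj(n,X):
    p=arm.camera_params(n); X=np.atleast_2d(X); c=X@p['world_to_cam'][:3,:3].T+p['world_to_cam'][:3,3]
    c=c@p['mtx'].T; return c[:,:2]/c[:,2:]
E
python3 - <<'E'
from h import *
np.set_printoptions(precision=1,suppress=True)
for n in("top","scene"):
    d=np.load(n+"0.npy"); W=cloud(n,d)
    print(n,(d>0).mean())
    bench=W[...,2][np.abs(W[...,2])<15]; print('bench z',np.median(bench))
    im=cv2.imread(f"pics/{n}0.png")
    c=(230,110,400,290) if n=="top" else (230,140,450,270)
    cv2.imwrite(f"pics/{n}0z.png",cv2.resize(im[c[1]:c[3],c[0]:c[2]],None,fx=3.3,fy=3.3,interpolation=cv2.INTER_CUBIC))
W=cloud("top",np.load("top0.npy"))
for uv in [(309,203),(318,190),(320,222),(320,219),(322,228),(283,145),(290,165),(293,178),(205,150),(230,237),(382,160),(350,243)]: print(uv,W[uv[1],uv[0]])
W=cloud("scene",np.load("scene0.npy"))
for uv in [(349,182),(345,200),(336,214),(329,165),(330,180)]: print(uv,W[uv[1],uv[0]])
for t in("tub","jar","bin","screwdriver"):
    for n in("top",'scene'): print(t,n,[( [round(float(v)) for v in r['uv']],round(r['score'],2),ray(n,r['uv'],0)) for r in arm.tip_of(t,n)][:2])
E
```

```text
top 0.99590234375
bench z 1.0306142244457988
scene 0.9937890625
bench z -0.7181607496901279
(309, 203) [500.4 137.    4.6]
(318, 190) [535.7 119.6   5. ]
(320, 222) [440.4 101.8 124.1]
(320, 219) [450.1 103.1 102.6]
(322, 228) [438.3  96.6  45.3]
(283, 145) [585.8 201.2 174.7]
(290, 165) [565.2 188.1  96.5]
(293, 178) [548.  181.6  45.1]
(205, 150) [583.5 398.3  61.6]
(230, 237) [385.  297.4  85. ]
(382, 160) [634.8 -29.1   1.6]
(350, 243) [414.3  26.6  27.5]
(349, 182) [585.4 209.9 182.3]
(345, 200) [574.6 198.8 118.5]
(336, 214) [570.5 175.1  64.2]
(329, 165) [440.5 103.  119.7]
(330, 180) [454.1 112.4  81. ]
tub top [([208, 172], 0.7, array([545.1, 398.4,   0. ]))]
tub scene [([421, 248], 0.67, array([537.7, 397.2,   0. ]))]
jar top [([239, 241], 0.76, array([385.6, 293.1,   0. ]))]
jar scene [([398, 205], 0.71, array([383. , 296.4,   0. ])), ([330, 214], 0.24, array([496.7, 132.2,  -0. ]))]
bin top [([381, 178], 0.8, array([588.6, -32.3,   0. ]))]
bin scene [([264, 216], 0.89, array([581.1, -32.2,   0. ])), ([401, 207], 0.49, array([387.4, 305.2,   0. ]))]
screwdriver top [([330, 264], 0.92, array([360.8,  66.9,   0. ]))]
screwdriver scene []
```

Run:
```python
from h import *
np.set_printoptions(precision=1,suppress=True)
W=cloud("top",np.load("top0.npy")); Ws=cloud("scene",np.load("scene0.npy"))
for name,w in(("top",W),("scene",Ws)):
    p=w.reshape(-1,3); p=p[~np.isnan(p[:,2])]
    m=(p[:,2]>20)&(p[:,0]>380)&(p[:,0]<680)&(p[:,1]>-60)&(p[:,1]<160)
    p=p[m]; print(name,len(p)); np.save(name+"c.npy",p)
    h=p[p[:,2]>100]; print(h[:5], h.min(0),h.max(0))
```

```text
top 2170
[[629.5 151.5 178.7]
 [630.6 149.5 176.5]
 [630.7 147.4 177. ]
 [626.1 155.3 180.3]
 [626.4 153.2 180.5]] [404.3  46.9 100.1] [630.7 159.8 181.5]
scene 2153
[[410.3 135.7 120.3]
 [406.7 137.4 118.7]
 [412.6 142.3 123.3]
 [408.6 143.9 121.4]
 [409.3 147.  122.6]] [405.5  48.6 100. ] [634.  160.  179.1]
```

```bash
cat >> h.py <<'E'
def box(p,lo,hi):
    c=(np.array(lo)+hi)/2; q=np.abs(p-c)-(np.array(hi)-lo)/2
    return np.linalg.norm(np.maximum(q,0),axis=1)+np.minimum(q.max(1),0)
def sdf(par,P,unsigned=True):
    x,y,yaw,cv,rk=par[:5]
    c,s=np.cos(yaw),np.sin(yaw)
    q=P-[x,y,0]; L=np.stack([q[:,0]*c+q[:,1]*s,-q[:,0]*s+q[:,1]*c,q[:,2]],1)
    ds=[box(L,l,h) for l,h in [((-70,-75,0),(70,75,5)),((-70,-75,0),(-66,75,45)),((66,-75,0),(70,75,45)),((-70,-75,0),(70,-71,45)),((-70,71,0),(70,75,45))]]
    # cover: local a along (from hinge to edge), n outward; shut: a=-x, n=+z
    def hinge(hx,hz,ax,ang,):
        a=np.array([ax*np.cos(ang),np.sin(ang)]); n=np.array([-ax*np.sin(ang),np.cos(ang)])
        r=L[:,[0,2]]-[hx,hz]
        return np.stack([r@a,L[:,1],r@n],1)
    C=hinge(70,45.5,-1,cv); ds.append(np.minimum(box(C,(0,-75,0),(140,75,6)),box(C,(140,-25,0),(149,25,6))))
    R=hinge(-58,28,1,rk); ds.append(box(R,(0,-62.5,0),(95,62.5,8)))
    return np.abs(np.min(ds,0))
def case2w(par,p):
    c,s=np.cos(par[2]),np.sin(par[2]); p=np.atleast_2d(np.asarray(p,float))
    return np.stack([par[0]+p[:,0]*c-p[:,1]*s,par[1]+p[:,0]*s+p[:,1]*c,p[:,2]],1)
def fit(P,x0):
    from scipy.optimize import least_squares
    return least_squares(lambda v:sdf(v,P),x0,loss='soft_l1',f_scale=3,x_scale=[10,10,.1,.1,.1])
E
python3 - <<'E'
from h import *
np.set_printoptions(precision=3,suppress=True)
A=np.load("topc.npy");B=np.load("scenec.npy")
for nm,P in(("top",A),("scene",B),("both",np.r_[A,B])):
    # keep near case
    best=None
    for yaw in (.4,.55,.7):
        x0=[500,133,yaw,1.8,1.57]
        m=sdf(x0,P)<40
        r=fit(P[m],x0)
        if best is None or r.cost<best.cost: best=r
    x=best.x; m=sdf(x,P)<15; r=fit(P[m],x); x=r.x
    print(nm,x,np.median(sdf(x,P[m])),m.sum())
np.save("par.npy",x)
a=x[3];pts=[]
c=(230,110,400,290)
for n,c in(("top",(230,110,400,290)),("scene",(230,140,450,270))):
    im=cv2.imread(f"pics/{n}0.png")[c[1]:c[3],c[0]:c[2]]
    im=cv2.resize(im,None,fx=3.3,fy=3.3,interpolation=cv2.INTER_CUBIC)
    def L(ps,col):
        uv=(proj(n,case2w(x,ps))-[c[0],c[1]]+.5)*3.3
        cv2.polylines(im,[uv.astype(int)],True,col,1)
    L([(-70,-75,45),(70,-75,45),(70,75,45),(-70,75,45)],(0,255,0))
    L([(-70,-75,0),(70,-75,0),(70,75,0),(-70,75,0)],(0,120,0))
    e=(70-140*np.cos(x[3]),45.5+140*np.sin(x[3]))
    L([(70,-75,45.5),(e[0],-75,e[1]),(e[0],75,e[1]),(70,75,45.5)],(0,0,255))
    e=(-58+95*np.cos(x[4]),28+95*np.sin(x[4]))
    L([(-58,-62,28),(e[0],-62,e[1]),(e[0],62,e[1]),(-58,62,28)],(255,255,0))
    cv2.imwrite(f"pics/{n}0fit.png",im)
E
```

```text
top [494.6   136.403   0.658   1.876   1.555] 0.8497840966335928 1460
scene [499.717 141.492   0.659   1.839   1.572] 1.5151467177834883 1655
both [495.195 137.514   0.658   1.867   1.533] 1.407618302378708 3115
```

View pics/top0fit.png

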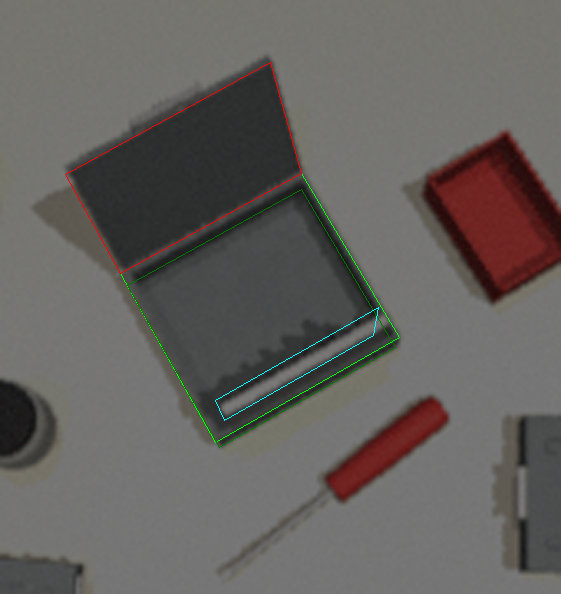

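View pics/scene0fit.png

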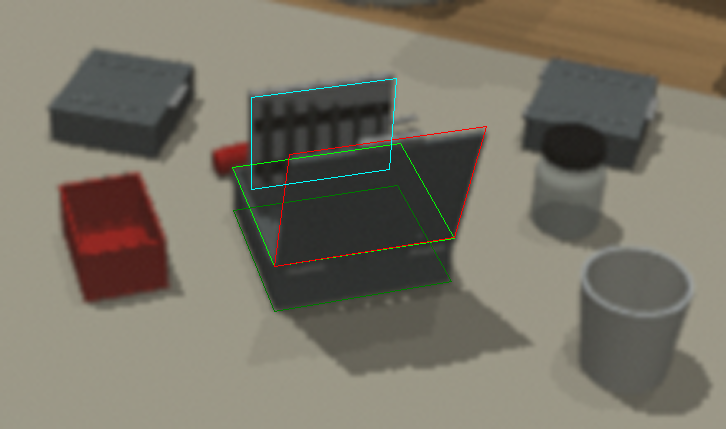

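The overlay matches both pictures: the case is at about (496,138), yaw 0.66, with the cover at 1.87 and the rack at about 1.55. Next I'll work out the first approach, turning the tool so its x lies along the case's -x.

```bash
cat >> h.py <<'E'
from scipy.spatial.transform import Rotation as Rn
PAR=np.array([496.5,138.5,.658,1.867,1.55])
def w2case(p):
    c,s=np.cos(PAR[2]),np.sin(PAR[2]); q=np.asarray(p)-[PAR[0],PAR[1],0]
    return np.array([q[0]*c+q[1]*s,-q[0]*s+q[1]*c,q[2]])
def st():
    s=arm.read_state(); np.set_printoptions(precision=2,suppress=True)
    print(s['clock'],'case-frame TCP',w2case(s['position']),'F',s['contact_force'],'w',s['gripper_width'])
    return s
E
python3 - <<'E'
from h import *
s=st(); R=Rn.from_quat(s['ee_rot'])
print(R.as_matrix(), np.degrees(s['joints']))
t=case2w(PAR,[(-115,0,200)])[0]; print(t, R.inv().apply(t-[226.44,582.51,231.31])/10)
x=R.as_matrix()[:,0]; print(np.degrees(np.arctan2(x[1],x[0]))-(np.degrees(PAR[2])-180))
print(arm.camera_params('wrist')['mount'])
E
```

```text
1.0 case-frame TCP [ 57.87 516.46 231.35] F [-0.25 -0.28 -0.34] w 85.53558391317013
[[-0.36 -0.93  0.  ]
 [-0.93  0.36  0.  ]
 [-0.   -0.   -1.  ]] [ 83.57  22.04   0.45   0.   -68.41 -14.81]
[405.51  68.17 200.  ] [ 41.45 -35.33   3.13]
31.055801787405187
[[   1.     -0.      0.     -1.84]
 [   0.      0.95    0.33  -84.1 ]
 [  -0.     -0.33    0.95 -142.57]
 [   0.      0.      0.      1.  ]]
```

>>> {"name": "move_arm", "arguments": {
  "targets": [
    [5,-4.4,0,0,0,4,255],
    [10,-8.8,0,0,0,8,255],
    [15,-13,0.5,0,0,12,255],
    [20,-17,1,0,0,16,255],
    [25,-21.5,1.5,0,0,20,255],
    [30,-25.7,2,0,0,24,255],
    [35,-30,2.5,0,0,28,255],
    [39,-33.5,3,0,0,31,255],
    [41.5,-35.3,3.1,0,0,31.06,255],
    [41.5,-35.3,3.1,0,0,31.06,255],
    [41.5,-35.3,3.1,0,0,31.06,255],
    [41.5,-35.3,3.1,0,0,31.06,255]
  ]
}}

```text
clock: 2.5
position: [405.1, 68.7, 200.5]
ee_rot: [-0.324, 0.946, 0.0, 0.0]
contact_force: [-0.3, 0.9, 0.5]
gripper_width: -0.1
```

Run:
```python
from h import *
s=st(); print(Rn.from_quat(s['ee_rot']).as_matrix(), s['joints'])
im,d=arm.get_image('wrist'); cv2.imwrite('pics/w1.png',im); 
im,d=arm.get_image('top'); cv2.imwrite('pics/t1.png',im[80:320,200:460].repeat(2,0).repeat(2,1))
```

```text
2.5 case-frame TCP [-115.      0.7   200.51] F [-0.33  0.91  0.54] w -0.13374944993750054
[[-0.79 -0.61  0.  ]
 [-0.61  0.79  0.  ]
 [-0.   -0.   -1.  ]] [ 0.57  0.04 -0.53  0.   -1.    0.09]
```

View pics/w1.png

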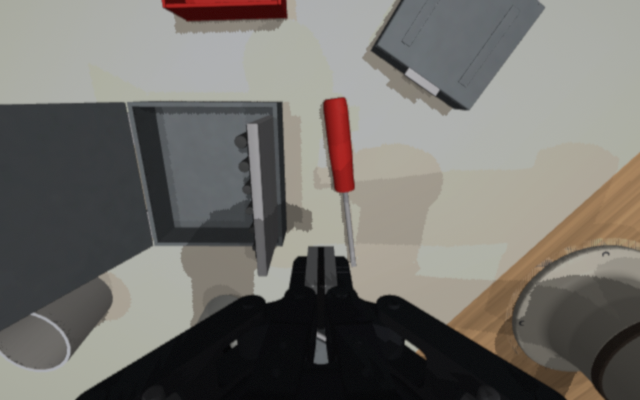

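View pics/t1.png

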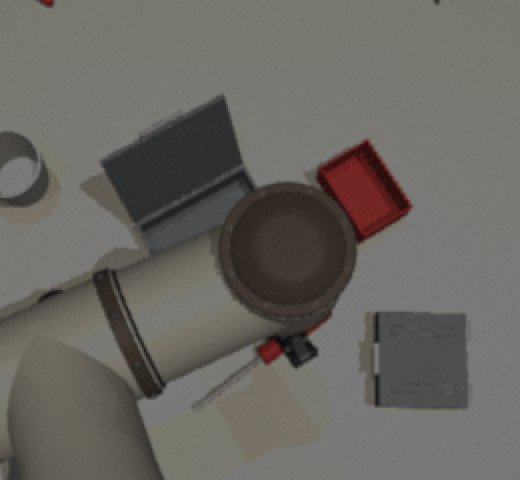

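The wrist view shows the rack's top edge at (259,195), the cover on the left, and the shut fingertips at about (322,250). I'll check the rack's position with the wrist depth.

Run:
```python
from h import *
s=st(); im,d=arm.get_image('wrist'); p=arm.camera_params('wrist'); K=p['mtx']; M=p['mount']; print(K[0,0])
v,u=np.mgrid[0:400,0:640]; P=np.stack([(u-K[0,2])/K[0,0]*d,(v-K[1,2])/K[1,1]*d,d],-1)
T=P@M[:3,:3].T+M[:3,3]; W=T@Rn.from_quat(s['ee_rot']).as_matrix().T+s['position']; W[d<=0]=np.nan
f=W.reshape(-1,3); f=f[~np.isnan(f[:,2])]
f=f[(f[:,2]>20)&(f[:,2]<185)]
x0=PAR.copy(); m=sdf(x0,f)<12
r=fit(f[m],x0); m=sdf(r.x,f)<8; r=fit(f[m],r.x); print(r.x,m.sum(),np.median(sdf(r.x,f[m])))
for uv in [(259,195),(255,160),(300,262),(345,262),(322,250),(312,255),(295,275),(350,275)]: print(uv,'tool',T[uv[1],uv[0]],'case',w2case(W[uv[1],uv[0]]))
```

```text
2.6 case-frame TCP [-115.04    0.79  200.43] F [ 0.79  0.17 -0.06] w 0.10624547927769223
304.25973647720843
[495.56 136.73   0.66   1.88   1.57] 35861 0.4713400154391816
(259, 195) tool [-48.41 -10.8   77.94] case [-66.58  -9.91 122.51]
(255, 160) tool [-49.61 -37.78  78.13] case [-65.33 -36.89 122.32]
(300, 262) tool [-11.66  -5.54 -11.47] case [-103.37   -4.73  211.91]
(345, 262) tool [ 10.3   -6.23 -12.66] case [-125.33   -5.46  213.09]
(322, 250) tool [-0.85 -9.79 -7.13] case [-114.17   -8.99  207.56]
(312, 255) tool [ -5.68 -10.41 -13.24] case [-109.34   -9.6   213.68]
(295, 275) tool [-13.11  -6.3  -24.01] case [-101.92   -5.48  224.45]
(350, 275) tool [ 11.83  -5.41 -22.66] case [-126.86   -4.64  223.09]
```

>>> {"name": "move_arm", "arguments": {
  "targets": [
    [-1,0.1,3,0,0,0,255],
    [-1.5,0.1,6,0,0,0,255],
    [-2,0.1,9.2,0,0,0,255],
    [-2.8,0.1,9.2,0,0,0,255],
    [-3.5,0.1,9.2,0,0,0,255],
    [-4.6,0.1,9.2,0,0,0,255],
    [-5.6,0.1,9.3,0,0,0,255],
    [-6.6,0.1,9.5,0,0,0,255],
    [-7.6,0.1,9.9,0,0,0,255],
    [-8.5,0.1,10.4,0,0,0,255],
    [-9.4,0.1,11.0,0,0,0,255],
    [-10.2,0.1,11.7,0,0,0,255],
    [-10.9,0.1,12.5,0,0,0,255],
    [-11.4,0.1,13.4,0,0,0,255],
    [-11.8,0.1,14.3,0,0,0,255],
    [-11.8,0.1,14.3,0,0,0,255]
  ]
}}

```text
clock: 4.65
position: [496.9, 140.3, 56.0]
ee_rot: [-0.323, 0.946, -0.0, -0.002]
contact_force: [0.2, 0.5, -0.1]
gripper_width: -0.1
```

```bash
sed -i 's/PAR=np.array.*/PAR=np.array([495.6,137.0,.66,1.87,1.57])/' h.py
python3 - <<'E'
from h import *
s=st()
im,d=arm.get_image('wrist'); cv2.imwrite('pics/w2.png',im); 
im,d=arm.get_image('scene'); cv2.imwrite('pics/s2.png',im[120:290,220:460].repeat(3,0).repeat(3,1))
E
```

```text
4.65 case-frame TCP [ 3.12  1.82 55.99] F [ 0.23  0.48 -0.05] w -0.1449538571809959
```

View pics/w2.png

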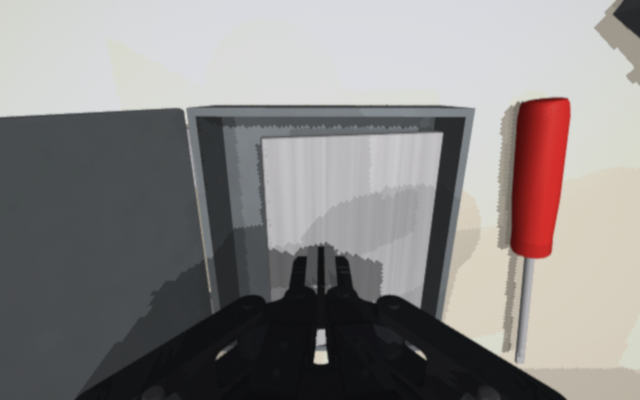

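View pics/s2.png

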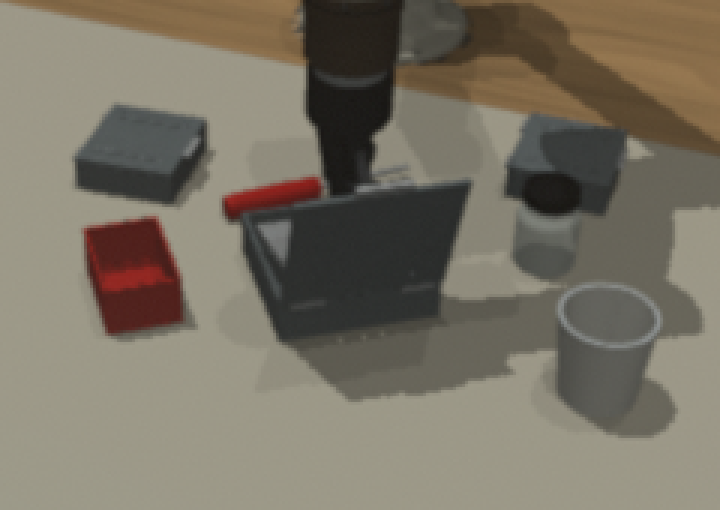

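The rack is nearly down: its plate shows at (260–440, 135–) in the wrist view and the tray hasn't moved. I'll press it to the stop.

>>> {"name": "move_arm", "arguments": {
  "targets": [
    [-0.3,0,0.6,0,0,0,255],
    [-0.5,0,1.2,0,0,0,255],
    [-0.6,0,1.7,0,0,0,255],
    [-0.6,0,1.95,0,0,0,255],
    [-0.6,0,2.1,0,0,0,255],
    [-0.6,0,2.1,0,0,0,255]
  ]
}}

```text
clock: 5.5
position: [502.8, 144.6, 36.3]
ee_rot: [-0.323, 0.946, 0.0, 0.0]
contact_force: [0.1, 0.3, -0.5]
gripper_width: 0.0
```

>>> {"name": "move_arm", "arguments": {
  "targets": [
    [0,0,0.15,0,0,0,255],
    [0,0,0.3,0,0,0,255],
    [0,0,0.3,0,0,0,255],
    [0,0,0.3,0,0,0,255]
  ]
}}

```text
clock: 6.0
position: [503.0, 144.7, 35.9]
ee_rot: [-0.324, 0.946, -0.0, 0.001]
contact_force: [-5.4, -0.3, 16.7]
gripper_width: 0.0
```

The tip stops at z 35.9 against 16.7 N, which is the rack's stop. I'll lift clear and look.

>>> {"name": "move_arm", "arguments": {
  "targets": [
    [0,0,-2,0,0,0,255],
    [0.5,0,-6,0,0,0,255],
    [1,0,-11,0,0,0,255],
    [1,0,-16,0,0,0,255],
    [1,0,-19,0,0,0,255],
    [1,0,-20,0,0,0,255],
    [1,0,-20,0,0,0,255]
  ]
}}

```text
clock: 6.88
position: [494.4, 138.3, 232.9]
ee_rot: [-0.323, 0.946, 0.0, -0.0]
contact_force: [0.6, 1.4, 0.2]
gripper_width: -0.3
```

```bash
cat >> h.py <<'E'
def wfit(tag,x0,t=12):
    s=st(); im,d=arm.get_image('wrist'); cv2.imwrite(f'pics/{tag}.png',im); p=arm.camera_params('wrist'); K=p['mtx']; M=p['mount']
    v,u=np.mgrid[0:400,0:640]; P=np.stack([(u-K[0,2])/K[0,0]*d,(v-K[1,2])/K[1,1]*d,d],-1)
    T=P@M[:3,:3].T+M[:3,3]; W=T@Rn.from_quat(s['ee_rot']).as_matrix().T+s['position']; W[d<=0]=np.nan
    f=W.reshape(-1,3); f=f[~np.isnan(f[:,2])]; f=f[(f[:,2]>20)&(f[:,2]<s['position'][2]-15)]
    x0=np.array(x0,float); m=sdf(x0,f)<t
    r=fit(f[m],x0); m=sdf(r.x,f)<8; r=fit(f[m],r.x); print(r.x,m.sum(),np.median(sdf(r.x,f[m])))
    return r.x
E
python3 - <<'E'
from h import *
wfit('w3',[495.6,137,.66,1.87,0.03])
E
```

```text
6.875 case-frame TCP [ -0.11   1.77 232.87] F [0.59 1.39 0.19] w -0.29130774462076686
[495.53 136.76   0.66   1.88   0.  ] 31762 0.3321072866218189
```

View pics/w3.png

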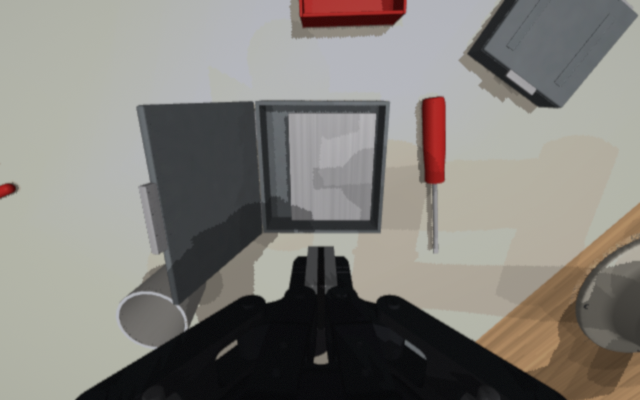

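The rack fits at 0.00 rad and the tray is unmoved, with the cover still at 1.88. Next I'll go over the cover and down behind it.

>>> {"name": "move_arm", "arguments": {
  "targets": [
    [-4,0.2,0,0,0,0,255],
    [-9,0.2,0,0,0,0,255],
    [-13,0.2,0,0,0,0,255],
    [-15.5,0.2,0,0,0,0,255],
    [-15.5,0.2,0,0,0,0,255],
    [-15.5,0.2,3,0,0,0,255],
    [-15.5,0.2,6.3,0,0,0,255],
    [-15.5,0.2,6.3,0,0,0,255]
  ]
}}

```text
clock: 7.92
position: [613.4, 232.9, 166.3]
ee_rot: [-0.323, 0.946, -0.001, -0.005]
contact_force: [-0.4, 0.5, 0.8]
gripper_width: 0.2
```

Run:
```python
from h import *
st()
im,d=arm.get_image('wrist'); cv2.imwrite('pics/w4.png',im)
```

```text
7.925 case-frame TCP [151.85   3.6  166.29] F [-0.36  0.53  0.78] w 0.21068366955893583
```

View pics/w4.png

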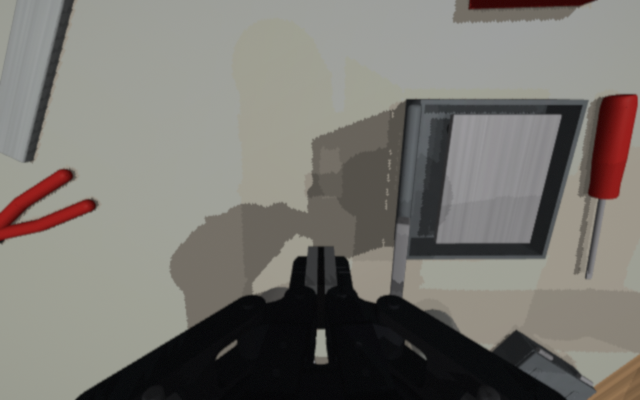

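The tips are clear behind the cover, whose edge is at column 400. I'll swing it along the arc to about 15°.

>>> {"name": "move_arm", "arguments": {
  "targets": [
    [1.2,-0.3,0,0,0,0,255],
    [2.4,-0.3,0,0,0,0,255],
    [3.5,-0.3,0,0,0,0,255],
    [4.6,-0.3,0,0,0,0,255],
    [5.7,-0.3,0,0,0,0,255],
    [6.7,-0.3,0,0,0,0,255],
    [8.3,-0.3,0,0,0,0,255],
    [10.0,-0.3,0.2,0,0,0,255],
    [11.5,-0.3,0.7,0,0,0,255],
    [13.0,-0.3,1.3,0,0,0,255],
    [14.4,-0.3,2.2,0,0,0,255],
    [15.7,-0.3,3.2,0,0,0,255],
    [16.9,-0.3,4.4,0,0,0,255],
    [17.8,-0.3,5.7,0,0,0,255],
    [18.6,-0.3,7.1,0,0,0,255],
    [19.2,-0.3,8.6,0,0,0,255],
    [19.2,-0.3,8.6,0,0,0,255]
  ]
}}

```text
clock: 10.1
position: [463.5, 113.2, 82.8]
ee_rot: [-0.323, 0.947, -0.001, -0.003]
contact_force: [-0.2, 0.4, 0.8]
gripper_width: -0.1
```

Run:
```python
from h import *
st()
im,d=arm.get_image('wrist'); cv2.imwrite('pics/w5.png',im)
im,d=arm.get_image('scene'); cv2.imwrite('pics/s5.png',im[120:290,220:460].repeat(3,0).repeat(3,1))
```

```text
10.1 case-frame TCP [-39.95   0.91  82.84] F [-0.25  0.37  0.84] w -0.14665765520335014
```

View pics/s5.png

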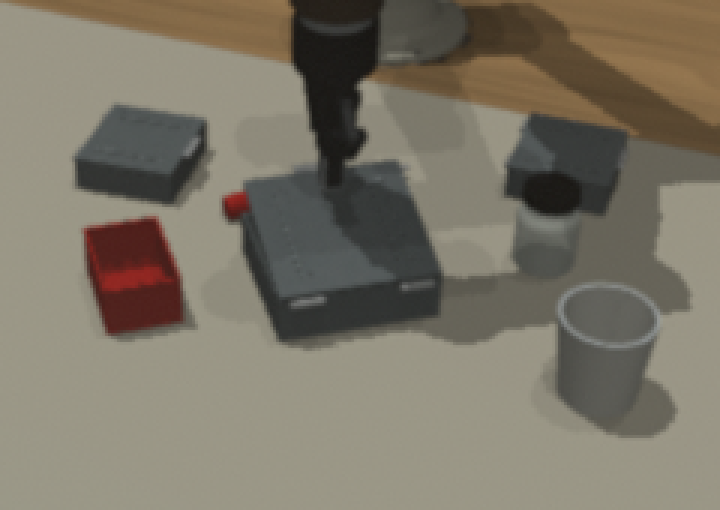

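View pics/w5.png

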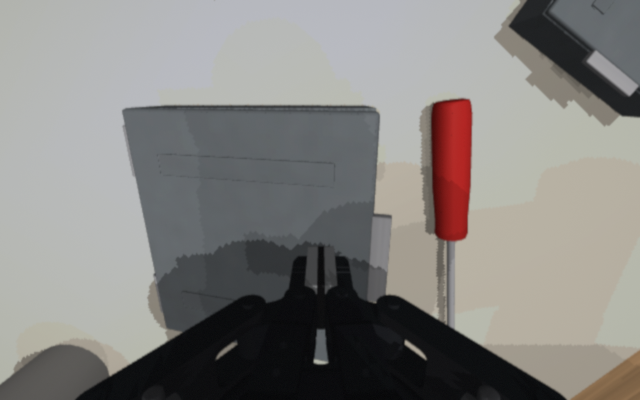

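The cover is nearly shut and the tray hasn't moved. I'll press it down to z 51.5: 3.1 cm to go, plus a little overtravel.

>>> {"name": "move_arm", "arguments": {
  "targets": [
    [0.2,0,0.8,0,0,0,255],
    [0.35,0,1.6,0,0,0,255],
    [0.4,0,2.4,0,0,0,255],
    [0.4,0,2.9,0,0,0,255],
    [0.4,0,3.2,0,0,0,255],
    [0.4,0,3.4,0,0,0,255],
    [0.4,0,3.5,0,0,0,255],
    [0.4,0,3.5,0,0,0,255]
  ]
}}

```text
clock: 11.2
position: [462.5, 112.2, 51.4]
ee_rot: [-0.324, 0.946, -0.0, -0.0]
contact_force: [-6.3, -1.7, 19.3]
gripper_width: 0.2
```

The tip stops at z 51.4 against 19 N, matching the shut height of 51.5. I'll lift off and check.

>>> {"name": "move_arm", "arguments": {
  "targets": [
    [0,0,-1,0,0,0,255],
    [0,0,-4,0,0,0,255],
    [0,0,-9,0,0,0,255],
    [0,0,-14,0,0,0,255],
    [0,0,-18,0,0,0,255],
    [0,0,-18,0,0,0,255],
    [0,0,-18,0,0,0,255]
  ]
}}

```text
clock: 12.08
position: [462.3, 112.4, 228.6]
ee_rot: [-0.323, 0.946, 0.0, -0.0]
contact_force: [-0.3, -0.5, 0.0]
gripper_width: -0.2
```

Run:
```python
from h import *
wfit('w6',[495.6,137,.66,0.02,0.0])
im,d=arm.get_image('scene'); cv2.imwrite('pics/s6.png',im[120:290,220:460].repeat(3,0).repeat(3,1))
W=cloud('scene',d)
for t in("tub","jar","bin"): print(t,[ray('scene',r['uv'],0) for r in arm.tip_of(t,'scene')][:1])
```

```text
12.075 case-frame TCP [-41.37   0.97 228.64] F [-0.34 -0.48  0.04] w -0.19602144913227001
[497.18 138.34   0.65   0.     0.  ] 18035 0.523547331884834
tub [array([542.09, 398.71,   0.  ])]
jar [array([386.48, 302.58,   0.  ])]
bin []
```

View pics/s6.png

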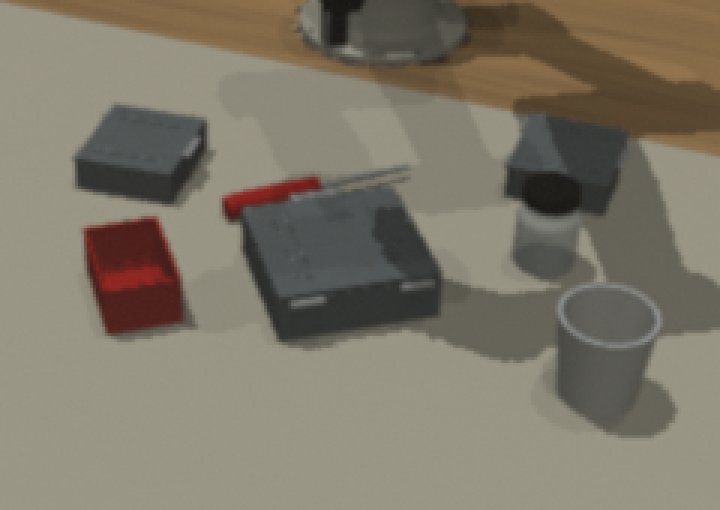

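View pics/w6.png

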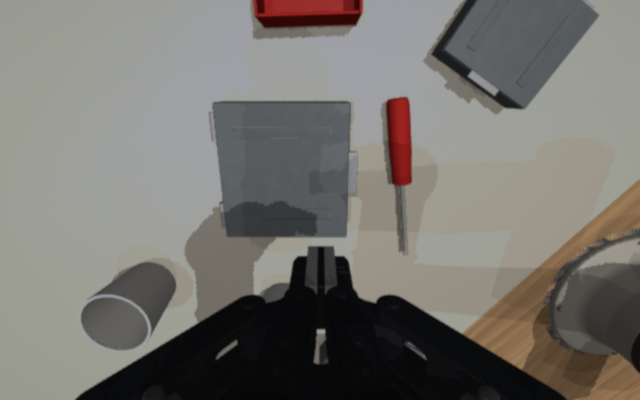

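The cover lies flat (fit 0.00 rad), the case is within about 2 mm of where it was, and the bystanders look untouched. Handing in.

Run:
```python
from h import *
print(arm.job_done())
```

```text
the job is handed in; nothing more can be done
None
```

The drill-bit case is closed: I folded the rack down to its stop, then swung the cover shut, using only pushes of the shut fingertips. I handed the job in at about 12 s with the arm about 18 cm above the case.

- **Rack:** the fingertips stopped at z 35.9 mm against 17 N (36 mm expected). The wrist-camera fit, taken before the cover was moved, gave 0.00 rad.
- **Cover:** the fingertips stopped at z 51.4 mm against 19 N (51.5 mm expected). The wrist-camera fit after lifting off gave 0.00 rad.
- **Case position:** the final fit differs by about 2 mm from the earlier ones. I take this as measurement error, because the pictures show no movement.
- **Bystanders:** the tub, jar, bin and screwdriver look unmoved in the pictures. The network's final jar position was about 7 mm off its first one, within the spread of its readings. It missed the bin in the final picture, and I ran no final check on the screwdriver, so those two rest on the pictures alone.

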